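# Pour rinsed marbles from the spouted wire basket

### The arm

A 6-joint arm with a two-finger parallel gripper is mounted at the origin on the work surface. World frame = base frame: x ahead of the robot, y to its left, z up, the work surface at z = 0. Lengths are in m, angles in degrees, forces in N, time in s.
With the tool pointing down it reaches from about 0.4 to 0.825 m from the base axis. Payload 7 kg.
Tool frame: the origin (TCP) lies between the finger pads; the fingertips stand 19 mm ahead of it and the grasp point (between the pads) is the TCP (r.finger_overhang is the distance from the TCP to the fingertips, in m); z points along the fingers, y is the direction in which the jaws open and shut (so a half turn about z gives the same grasp; the last joint's range is limited). The gripper opens to 88 mm and grips with 3 to 60 N. Pads are 19 mm wide; open, the fingers measure 130 mm over their backs; the gripper's body (78 mm by 193 mm) begins 47 mm behind the grasp point.
Start: joints at [80.907, 20.546, 0.682, 0, -70.136, -16.507], TCP at [0.292, 0.609, 0.246] pointing down, gripper open.
Joint ranges: [-176.03, 176.03], [-82.01, 121.73], [-58.28, 71.71], [-173.87, 95.51], [-174.79, -0.11], [-173.66, 173.66]. Speed limits (degrees/s): [136.94, 136.94, 172.46, 180, 180, 180].

### API

Orientations are given as [roll, pitch, yaw] about the fixed x, y, z axes, in that order (R = Rz(yaw) Ry(pitch) Rx(roll)).
In Python, from plant import r, optics gives the robot as it stands. The module is installed in compiled form; this text tells all that it offers.
- The arm moves only by the tool step_arm, never from a script. Its argument "increments" is a list of rows, each an object of numbers: "tx", "ty", "tz": the shift along the world's x, y, z in mm; "ax", "ay", "az": the turn, a rotation vector about the world's x, y, z in degrees; "claw": the gripper command: -1 is shut, 1 is fully open, values between are in proportion. In form: [{"tx": .., "ty": .., "tz": .., "ax": .., "ay": .., "az": .., "claw": ..}, ...]. A call has 1 to 12 rows; each row shifts and turns the commanded pose from where the row before left it; what a row does not reach is not made up. A row lasts 1/10 s, in which the tool goes at most 50 mm and 8.59 degrees, less where a joint would pass 70% of its speed; a pose out of reach is approached as far as the arm can. A call with a gripper value outside its range is refused whole. The fingers move at their own pace and stop on an object; "newtons" is the grip in N (left out, the last holds). Time passes only in rows, so rows that do not move let the fingers close. It gives the time, the measured TCP pose, the force and the opening at its end, in the units of the state.
- r.get_state(): the state, without advancing time (a new reading comes with each control period).
- optics.capture(name): name is "scene" or "top" or "wrist"; returns a dict with "image" (384x512x3 uint8, blue, green, red), "depth" (384x512 float32, m along the optical axis (not along the pixel's ray), 0 where there is no reading), "fx", "fy", "cx", "cy" (pixels), "R" (3x3) and "t" (3): a world point X has camera coordinates R X + t. Camera axes: x right, y down, z forward; pixel columns grow to the right and rows downward; lengths in m; the calibration is good to about 2 mm. The wrist camera is an equidistant fisheye: a pixel r from the principal point sees the ray r / f radians off the axis. A picture is of the moment at which its call begins.
- r.close_job(): hands the job in, once; it reports no verdict.
The state is a dict: "time_s": time; "joints": joint angles; "qd": joint speeds; "joint_torque": joint torques, N m; "tcp_pos": TCP position; "eef_rot": TCP orientation; "contact_force": force on the tool from outside, world axes, zero at the start; "moment": the same for the moment, N m; "gripper_width": finger opening in m.
Only numpy, scipy, OpenCV 4.12 (cv2) and the standard library are available. Lean on these libraries where they do the work, as an engineer would, in place of code of your own. Each camera call takes 0.05 s, during which the arm holds its last target. There are 200 camera calls.

### The job

The two glass marbles for the marble run have been rinsed and lie in the spouted wire basket. Lift the basket by its handle, tilt it spout-down low over the empty square plywood tray (not the divided one with the bobbins) so that both marbles roll out through the spout and stay in the tray, without tipping the basket over sideways or backwards. Then put the empty basket back upright on its grey mat, about where and as it stood.

Things in the scene. Friction and masses are not known exactly. Their poses are not given: they have to be found in the camera images.
- basket_grip (a point): Centre of the wooden handle bar of the spouted wire basket (loose, 110-200 g). x: handle to spout, y across, z up. Bar along x: 88 mm long, 12 wide, 24 high, centre 40 mm above the basket's underside; free below and beside; back wall 50 mm ahead. The basket (100 wide, 40 high, walls to the rim) stands on a 5 mm thick grey mat, 180 x 130 mm, fixed, ending 10 to 30 mm short of the grip centre.
- spout_lip (a point): Middle of the lip of the basket's 50 mm wide spout, same axes as the handle: 195 mm ahead of the handle point along x and 25 mm below it, 15 mm above the underside. Inside, a ramp rises 11 mm over the last 40 mm to the lip, so level the basket keeps the marbles; they start to leave at about 20 degrees spout-down and run out freely at 35 to 45.
- marble_a_center (a point): Centre of the first green glass marble, 24 mm in diameter, 18 g; at the start it lies on the basket's floor, nearer the handle.
- marble_b_center (a point): Centre of the second marble, the same; at the start it lies on the basket's floor, nearer the spout.
- tray: The empty, undivided square plywood tray, fixed, 140 x 140 mm outside, 30 mm high, walls and floor 5 mm thick. Origin: centre of its underside, on the table; x and y along its sides, z up. Another tray of the same outside size, divided into nine compartments with steel bobbins, stands near it and is not the one.
There are look-alikes about, which are no part of the job. What is shaped like the part that bears basket_grip but yellow is not meant.

How it is judged (in metres and radians):
On the way, in this order (a step that is already met when the one before it is completed fails the run):
1. the basket is tilted spout-down by 12 degrees or more with its lip over the square tray, no more than 150 mm above the table (angle between basket_grip's own x axis and vertical above 1.78 rad and horizontal distance between spout_lip and tray below 0.1 m and height (world z) of spout_lip below 0.15 m), for 0.1 s.
2. both marbles are in the square tray (x of marble_a_center in the frame of tray between -0.068 and 0.068 m and y of marble_a_center in the frame of tray between -0.068 and 0.068 m and height (world z) of each of marble_a_center, marble_b_center below 0.03 m and x of marble_b_center in the frame of tray between -0.068 and 0.068 m and y of marble_b_center in the frame of tray between -0.068 and 0.068 m), for 0.2 s.
At the end, for the whole second after the job is handed in: Both marbles lie on the floor of the empty square tray (centres inside its walls and below 30 mm), and the basket stands upright within 10 degrees on its mat, its handle within 60 mm of where it was at the start (all of step 2 and distance of basket_grip from where it was at the start of the episode below 0.06 m and angle between basket_grip's own z axis and vertical below 0.17 rad and height (world z) of basket_grip below 0.06 m); the robot touches nothing.
It fails at once if the basket is tipped more than 30 degrees over its side (angle between basket_grip's own y axis and vertical below 1.05 rad or angle between basket_grip's own y axis and vertical above 2.09 rad).
It fails at once if the basket is tipped more than 30 degrees backwards, towards its handle (angle between basket_grip's own x axis and vertical below 1.05 rad).
It fails at once if the basket is tilted spout-down by more than 20 degrees with its lip higher than 200 mm above the table (angle between basket_grip's own x axis and vertical above 1.92 rad and height (world z) of spout_lip above 0.2 m).
It also fails if it takes over 45 s, if anything falls off the work surface, if the arm or the gripper's body presses on something with over 40 N, if the wrist force passes 120 N, or if a joint passes its speed limit or range.

## Working session

There is one attempt and no reset: what is moved stays moved. The work goes in short steps, Python scripts to look and compute and a tool call to move; the robot and the scene stay as the last step left them, time stands still between calls to the robot, and variables do not carry over. Pictures are saved under pics/ and viewed, about 8 in all and at most 12, crops included, and the job is handed in when it is done.

Besides the shell and the picture viewer there is one more tool, called after "Call:" as name(argument=value, ...), one argument or row to a line, values as JSON. step_arm: Moves the arm, as the interface text tells. Its arguments: {"type":"object","properties":{"increments":{"type":"array","items":{"type":"object","properties":{"tx":{"type":"number"},"ty":{"type":"number"},"tz":{"type":"number"},"ax":{"type":"number"},"ay":{"type":"number"},"az":{"type":"number"},"claw":{"type":"number"}}}},"newtons":{"type":"number"}},"required":["increments"]}

```bash
mkdir -p pics
cat > h.py <<'E'
import numpy as np, cv2
from plant import r, optics
def cap(n):
    c=optics.capture(n); np.savez(f'pics/{n}.npz',**c); return c
def pts(c):
    h,w=c['depth'].shape; u,v=np.meshgrid(np.arange(w),np.arange(h)); d=c['depth']
    P=np.stack([(u-c['cx'])/c['fx']*d,(v-c['cy'])/c['fy']*d,d],-1)
    return (P-c['t'])@c['R']
E
python3 - <<'E'
from h import *
a=cap('top');b=cap('scene')
cv2.imwrite('pics/top1.png',cv2.resize(a['image'],(800,600)));cv2.imwrite('pics/scene1.png',cv2.resize(b['image'],(800,600)))
for c in(a,b):print(c['fx'],c['cx'],c['cy'],-c['R'].T@c['t'],c['R'].round(3))
print(r.get_state())
E
```

```text
488.97855277136875 246.21097551054828 198.46157973006586 [0.35758582 0.07509821 1.28987045] [[ 0.007 -1.    -0.01 ]
 [-0.995 -0.006 -0.1  ]
 [ 0.1    0.01  -0.995]]
414.5227009128985 254.82549859568496 193.06690731762924 [1.04628685 0.35389893 0.73572866] [[-0.406  0.914 -0.014]
 [ 0.689  0.296 -0.662]
 [-0.601 -0.278 -0.75 ]]
{'time_s': 0.1, 'joints': array([ 8.09084563e+01,  2.05859688e+01,  6.38573862e-01, -1.87053621e-02,
       -7.01356365e+01, -1.65063200e+01]), 'qd': array([ 0.05165472,  0.01174431,  0.1032705 ,  0.01392034, -0.01422794,
        0.04054682]), 'joint_torque': array([-2.73590602e-03, -5.84161127e+01,  2.93753529e+01,  7.01564088e+00,
        1.02105516e-02, -4.75829825e-05]), 'tcp_pos': array([0.29148004, 0.60836056, 0.24472527]), 'eef_rot': array([ 1.79915394e+02, -6.73273727e-03, -2.56042274e+01]), 'contact_force': array([ 0.25033234, -0.77369142, -0.51319582]), 'moment': array([-0.01786695, -0.01361111, -0.00751018]), 'gripper_width': 0.08746572565295643}
```

View pics/top1.png

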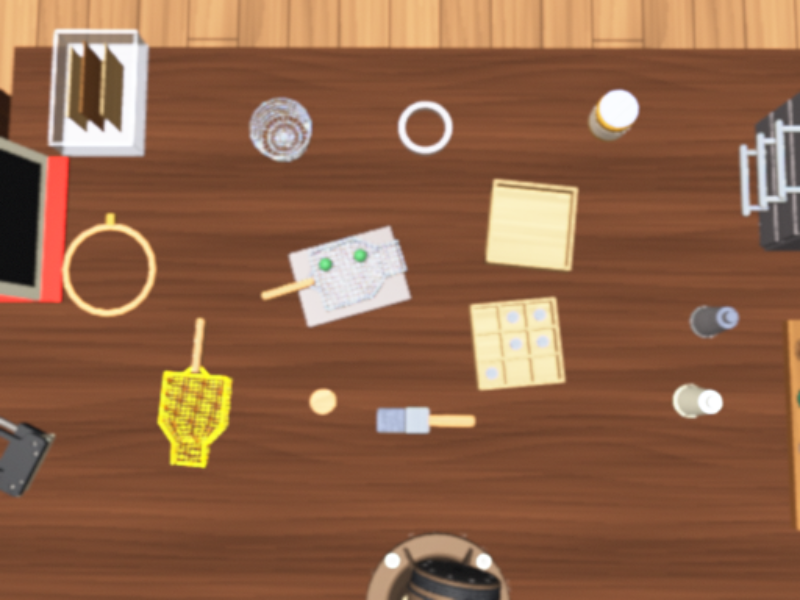

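View pics/scene1.png

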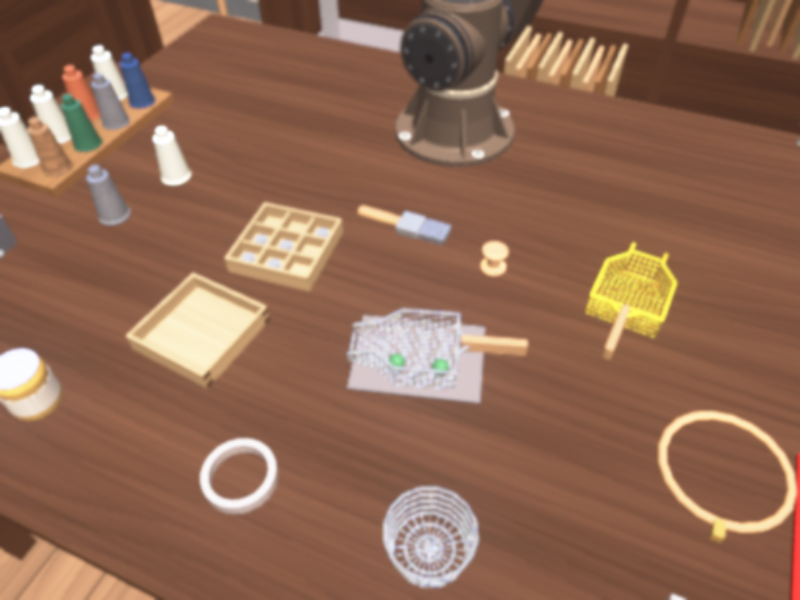

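The top view shows the handle of the target basket at about (287,289), its spout at (400,252) and the marbles at (325,264) and (360,255). The empty tray is at (532,225) and the divided one at (517,343). The scene view agrees.

```bash
cat >> h.py <<'E'
def ray(c,uv,z):
    uv=np.atleast_2d(uv); d=np.c_[(uv[:,0]-c['cx'])/c['fx'],(uv[:,1]-c['cy'])/c['fy'],np.ones(len(uv))]@c['R']
    o=-c['R'].T@c['t']; return o+d*((z-o[2])/d[:,2])[:,None]
def blob(c,x0,y0,x1,y1,lo,hi):
    m=np.zeros(c['image'].shape[:2],np.uint8)
    hsv=cv2.cvtColor(c['image'],cv2.COLOR_BGR2HSV)
    m[y0:y1,x0:x1]=cv2.inRange(hsv,lo,hi)[y0:y1,x0:x1]
    n,l,s,ce=cv2.connectedComponentsWithStats(m)
    k=1+np.argmax(s[1:,4]); m=(l==k).astype(np.uint8)
    return cv2.minAreaRect(cv2.findContours(m,0,2)[0][0]),s[k],m
E
python3 - <<'E'
from h import *
c=dict(np.load('pics/top.npz'))
hsv=cv2.cvtColor(c['image'],cv2.COLOR_BGR2HSV); f=.64
for p in[(275,293),(300,287),(287,289),(280,310),(520,240),(295,275),(325,264)]:print(p,hsv[int(p[1]*f),int(p[0]*f)],pts(c)[int(p[1]*f),int(p[0]*f)].round(3))
def rep(n,z,b):
    R,s,m=b; P=ray(c,cv2.boxPoints(R),z); print(n,R,s,'\n',P.round(4),P.mean(0).round(4))
rep('handle',.057,blob(c,160,170,206,200,(8,70,150),(28,255,255)))
rep('tray',.03,blob(c,300,105,380,180,(12,50,150),(35,255,255)))
for x0,x1 in((195,220),(220,245)):rep('marble',.02,blob(c,x0,150,x1,180,(45,80,50),(85,255,255)))
E
```

```text
(275, 293) [ 22  84 250] [0.509 0.267 0.057]
(300, 287) [ 20  98 247] [0.519 0.226 0.06 ]
(287, 289) [ 22  82 250] [0.518 0.25  0.05 ]
(280, 310) [ 10 153 125] [ 0.487  0.267 -0.   ]
(520, 240) [ 24  64 248] [ 0.609 -0.139  0.006]
(295, 275) [  7  36 191] [ 0.546  0.244 -0.   ]
(325, 264) [ 66 110 237] [0.562 0.188 0.034]
handle ((183.4000244140625, 184.20001220703125), (6.957010269165039, 34.78504943847656), 71.56504821777344) [167 179  34  14 203] 
 [[0.5105 0.2927 0.057 ]
 [0.5393 0.2091 0.057 ]
 [0.5224 0.2032 0.057 ]
 [0.4937 0.2867 0.057 ]] [0.5165 0.2479 0.057 ]
tray ((339.910888671875, 143.39109802246094), (57.01563262939453, 54.727046966552734), 5.710593223571777) [ 310  114   61   60 3078] 
 [[ 0.565  -0.0742  0.03  ]
 [ 0.71   -0.0893  0.03  ]
 [ 0.6955 -0.238   0.03  ]
 [ 0.5509 -0.2213  0.03  ]] [ 0.6304 -0.1557  0.03  ]
marble ((208.0, 169.0), (6.0, 6.0), 90.0) [205 166   7   7  42] 
 [[0.5698 0.1973 0.02  ]
 [0.5699 0.1815 0.02  ]
 [0.554  0.1812 0.02  ]
 [0.5539 0.197  0.02  ]] [0.5619 0.1892 0.02  ]
marble ((230.0, 163.0), (6.0, 6.0), 90.0) [227 160   7   7  42] 
 [[0.5861 0.1396 0.02  ]
 [0.5862 0.1238 0.02  ]
 [0.5702 0.1236 0.02  ]
 [0.5701 0.1394 0.02  ]] [0.5782 0.1316 0.02  ]
```

Call:
step_arm(
  increments=[
    {"tx": 10,"ty": -16,"az": -3},
    {"tx": 20,"ty": -32,"az": -4},
    {"tx": 20,"ty": -32,"az": -4,"tz": -5},
    {"tx": 20,"ty": -32,"az": -4,"tz": -5},
    {"tx": 20,"ty": -32,"az": -4,"tz": -5},
    {"tx": 20,"ty": -33,"az": -4,"tz": -5},
    {"tx": 20,"ty": -33,"az": -4,"tz": -5},
    {"tx": 20,"ty": -33,"az": -5,"tz": -5},
    {"tx": 20,"ty": -33,"az": -5,"tz": -5},
    {"tx": 20,"ty": -33,"az": -5,"tz": -5},
    {"tx": 20,"ty": -33,"az": -4,"tz": -5},
    {"tx": 19,"ty": -32,"az": -2,"tz": -5},
  ],
  newtons=50,
)

```text
$.increments[0]: bad value
```

Call:
step_arm(
  increments=[
    {},
    {},
    {},
  ],
)

```text
$.increments[0]: bad value
```

Run:
```python
from h import *
w=cap('wrist');cv2.imwrite('pics/w1.png',cv2.resize(w['image'],(800,600)))
print(w['fx'],w['cx'],w['cy'],r.get_state()['tcp_pos'],r.get_state()['eef_rot'],r.get_state()['joints'])
```

```text
297.3186396354542 256.09393605378864 195.96540428345645 [0.29155286 0.60838861 0.24483684] [ 1.79925409e+02 -9.13885772e-03 -2.56063593e+01] [ 8.09053418e+01  2.05817812e+01  6.44766205e-01 -1.32244875e-02
 -7.01370983e+01 -1.65072057e+01]
```

View pics/w1.png

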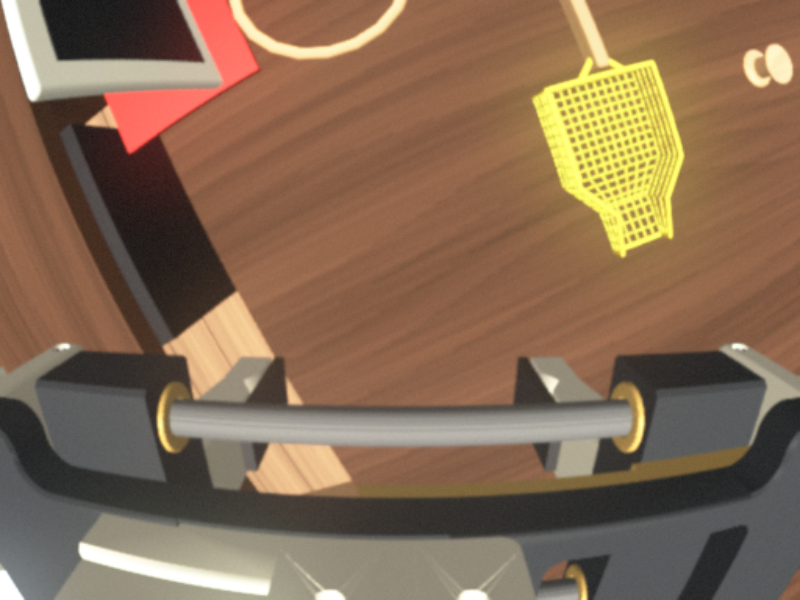

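The call was refused, so the arm hasn't moved. The rows seem to need every key; I'll send full rows. The wrist view shows only the yellow decoy, at (620,150).

Call:
step_arm(
  increments=[
    {"tx": 10,"ty": -16,"tz": 0,"ax": 0,"ay": 0,"az": -3,"claw": 1},
    {"tx": 20,"ty": -32,"tz": 0,"ax": 0,"ay": 0,"az": -4,"claw": 1},
    {"tx": 20,"ty": -32,"tz": -5,"ax": 0,"ay": 0,"az": -4,"claw": 1},
    {"tx": 20,"ty": -32,"tz": -5,"ax": 0,"ay": 0,"az": -4,"claw": 1},
    {"tx": 20,"ty": -32,"tz": -5,"ax": 0,"ay": 0,"az": -4,"claw": 1},
    {"tx": 20,"ty": -33,"tz": -5,"ax": 0,"ay": 0,"az": -4,"claw": 1},
    {"tx": 20,"ty": -33,"tz": -5,"ax": 0,"ay": 0,"az": -4,"claw": 1},
    {"tx": 20,"ty": -33,"tz": -5,"ax": 0,"ay": 0,"az": -5,"claw": 1},
    {"tx": 20,"ty": -33,"tz": -5,"ax": 0,"ay": 0,"az": -5,"claw": 1},
    {"tx": 20,"ty": -33,"tz": -5,"ax": 0,"ay": 0,"az": -5,"claw": 1},
    {"tx": 20,"ty": -33,"tz": -5,"ax": 0,"ay": 0,"az": -4,"claw": 1},
    {"tx": 19,"ty": -32,"tz": -5,"ax": 0,"ay": 0,"az": -2,"claw": 1},
  ],
  newtons=50,
)

```text
time_s: 1.35
tcp_pos: [0.5212, 0.2332, 0.1953]
eef_rot: [180.0, -0.0, -73.8]
contact_force: [0.2, -0.6, -0.0]
gripper_width: 0.0876
```

Call:
step_arm(
  increments=[
    {"tx": 0,"ty": 0,"tz": 0,"ax": 0,"ay": 0,"az": 0,"claw": 1},
    {"tx": 0,"ty": 0,"tz": 0,"ax": 0,"ay": 0,"az": 0,"claw": 1},
    {"tx": 0,"ty": 0,"tz": 0,"ax": 0,"ay": 0,"az": 0,"claw": 1},
  ],
)

```text
time_s: 1.65
tcp_pos: [0.5205, 0.2351, 0.1956]
eef_rot: [-180.0, 0.0, -73.6]
contact_force: [-0.6, 0.4, -0.6]
gripper_width: 0.0877
```

Run:
```python
from h import *
w=cap('wrist');cv2.imwrite('pics/w2.png',cv2.resize(w['image'],(800,600)))
print(w['fx'],w['cx'],w['cy'],r.get_state()['tcp_pos'],r.get_state()['eef_rot'],r.get_state()['joints'])
```

```text
297.3186396354542 256.09393605378864 195.96540428345645 [0.52040037 0.23543547 0.19565991] [-1.79990225e+02  9.13143400e-03 -7.35383175e+01] [ 4.39611424e+01  1.30213884e+01 -1.67530411e+01 -4.13208717e-03
 -6.02126835e+01 -2.74974083e+01]
```

View pics/w2.png

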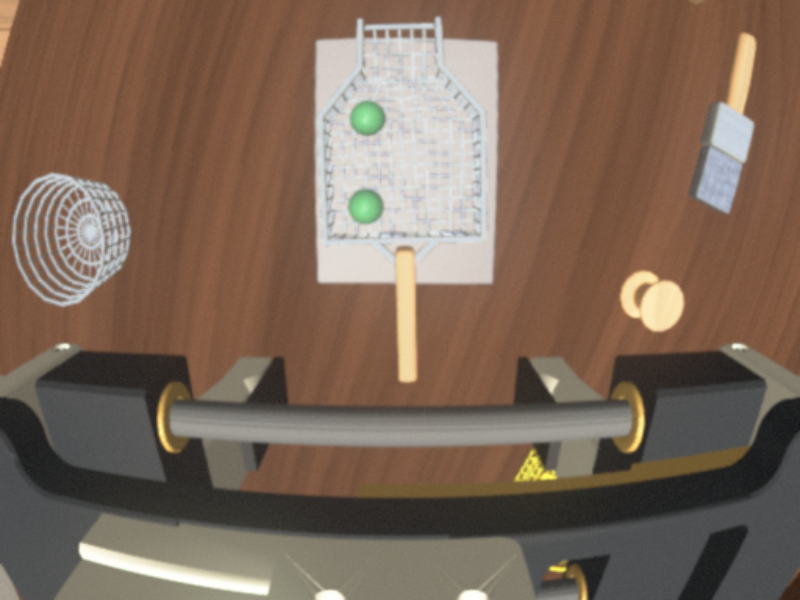

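The wrist view is well aligned. The handle bar runs from (405,248) to (407,381) and the basket points straight up in the image. I'll measure it from here.

```bash
cat >> h.py <<'E'
def fray(c,uv,z):
    q=(np.atleast_2d(uv)*.64-[c['cx'],c['cy']]); n=np.linalg.norm(q,axis=1); th=n/c['fx']
    d=np.c_[q/n[:,None]*np.sin(th)[:,None],np.cos(th)]@c['R']; o=-c['R'].T@c['t']
    return o+d*((z-o[2])/d[:,2])[:,None]
E
python3 - <<'E'
from h import *
w=dict(np.load('pics/wrist.npz'))
def ang(P):d=P[0]-P[1];return np.degrees(np.arctan2(d[1],d[0]))
H=fray(w,[(404.5,248),(407,381)],.057);print(H,H.mean(0),ang(H))
L=fray(w,[(400,27)],.02);B=fray(w,[(362,20),(438,18)],.045);print(L,B.mean(0),ang(np.r_[B.mean(0)[None],H[1:]]))
E
```

```text
[[0.52647291 0.2029535  0.057     ]
 [0.49983746 0.28676572 0.057     ]] [0.51315518 0.24485961 0.057     ] -72.36978720263804
[[0.57085517 0.06172325 0.02      ]] [0.57021146 0.06392165 0.045     ] -72.47391817356335
```

Handle centre is about (0.514, 0.246) and the heading is −72.5°. I'll grip 15 mm ahead of centre at z = 0.045.

Call:
step_arm(
  increments=[
    {"tx": -2,"ty": -3,"tz": -10,"ax": 0,"ay": 0,"az": 1,"claw": 1},
    {"tx": 0,"ty": 0,"tz": -20,"ax": 0,"ay": 0,"az": 0,"claw": 1},
    {"tx": 0,"ty": 0,"tz": -25,"ax": 0,"ay": 0,"az": 0,"claw": 1},
    {"tx": 0,"ty": 0,"tz": -25,"ax": 0,"ay": 0,"az": 0,"claw": 1},
    {"tx": 0,"ty": 0,"tz": -25,"ax": 0,"ay": 0,"az": 0,"claw": 1},
    {"tx": 0,"ty": 0,"tz": -20,"ax": 0,"ay": 0,"az": 0,"claw": 1},
    {"tx": 0,"ty": 0,"tz": -15,"ax": 0,"ay": 0,"az": 0,"claw": 1},
    {"tx": 0,"ty": 0,"tz": -10,"ax": 0,"ay": 0,"az": 0,"claw": 1},
    {"tx": 0,"ty": 0,"tz": 0,"ax": 0,"ay": 0,"az": 0,"claw": 1},
    {"tx": 0,"ty": 0,"tz": 0,"ax": 0,"ay": 0,"az": 0,"claw": 0},
    {"tx": 0,"ty": 0,"tz": 0,"ax": 0,"ay": 0,"az": 0,"claw": -0.4},
    {"tx": 0,"ty": 0,"tz": 0,"ax": 0,"ay": 0,"az": 0,"claw": -0.6},
  ],
)

```text
time_s: 2.9
tcp_pos: [0.5191, 0.2321, 0.0464]
eef_rot: [-179.9, 0.0, -72.6]
contact_force: [0.2, 0.5, -0.5]
gripper_width: 0.069
```

Call:
step_arm(
  increments=[
    {"tx": 0,"ty": 0,"tz": 0,"ax": 0,"ay": 0,"az": 0,"claw": -1},
    {"tx": 0,"ty": 0,"tz": 0,"ax": 0,"ay": 0,"az": 0,"claw": -1},
    {"tx": 0,"ty": 0,"tz": 0,"ax": 0,"ay": 0,"az": 0,"claw": -1},
    {"tx": 0,"ty": 0,"tz": 0,"ax": 0,"ay": 0,"az": 0,"claw": -1},
    {"tx": 0,"ty": 0,"tz": 0,"ax": 0,"ay": 0,"az": 0,"claw": -1},
  ],
)

```text
time_s: 3.4
tcp_pos: [0.5187, 0.2317, 0.0456]
eef_rot: [-180.0, -0.0, -72.6]
contact_force: [-0.4, 0.3, -0.5]
gripper_width: 0.0294
```

Call:
step_arm(
  increments=[
    {"tx": 0,"ty": 0,"tz": 0,"ax": 0,"ay": 0,"az": 0,"claw": -1},
    {"tx": 0,"ty": 0,"tz": 0,"ax": 0,"ay": 0,"az": 0,"claw": -1},
    {"tx": 0,"ty": 0,"tz": 0,"ax": 0,"ay": 0,"az": 0,"claw": -1},
    {"tx": 0,"ty": 0,"tz": 0,"ax": 0,"ay": 0,"az": 0,"claw": -1},
    {"tx": 0,"ty": 0,"tz": 0,"ax": 0,"ay": 0,"az": 0,"claw": -1},
    {"tx": 0,"ty": 0,"tz": 3,"ax": 0,"ay": 0,"az": 0,"claw": -1},
    {"tx": 0,"ty": 0,"tz": 7,"ax": 0,"ay": 0,"az": 0,"claw": -1},
    {"tx": 0,"ty": 0,"tz": 10,"ax": 0,"ay": 0,"az": 0,"claw": -1},
    {"tx": 0,"ty": 0,"tz": 10,"ax": 0,"ay": 0,"az": 0,"claw": -1},
    {"tx": 0,"ty": 0,"tz": 10,"ax": 0,"ay": 0,"az": 0,"claw": -1},
    {"tx": 0,"ty": 0,"tz": 7,"ax": 0,"ay": 0,"az": 0,"claw": -1},
    {"tx": 0,"ty": 0,"tz": 3,"ax": 0,"ay": 0,"az": 0,"claw": -1},
  ],
)

```text
time_s: 4.6
tcp_pos: [0.519, 0.232, 0.0969]
eef_rot: [-179.9, 0.0, -72.6]
contact_force: [-0.4, -0.2, -2.0]
gripper_width: 0.0114
```

Run:
```python
from h import *
w=cap('wrist');b=cap('scene')
cv2.imwrite('pics/lift.png',cv2.resize(np.hstack([w['image'][:240],b['image'][140:380]]),(800,188)))
cv2.imwrite('pics/lift.png',np.vstack([w['image'][:280,100:420],b['image'][150:300,150:470]]))
s=r.get_state();print(s['gripper_width'],s['moment'],s['contact_force'])
```

```text
0.011268717215239867 [ 0.20105723  0.0478911  -0.01930045] [-0.7706857  -0.29468325 -1.33730956]
```

View pics/lift.png

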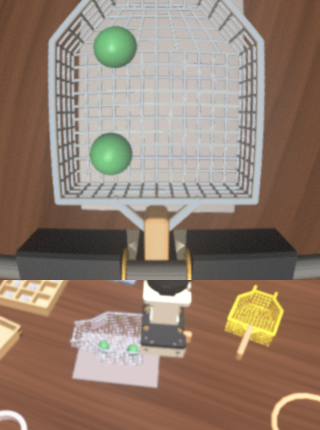

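The basket is held level with both marbles inside, nearly touching the left side. Next I'll carry it level towards the tray.

Call:
step_arm(
  increments=[
    {"tx": 1,"ty": -4,"tz": 2,"ax": 0,"ay": 0,"az": 0,"claw": -1},
    {"tx": 2,"ty": -8,"tz": 4,"ax": 0,"ay": 0,"az": 0,"claw": -1},
    {"tx": 3,"ty": -12,"tz": 5,"ax": 0,"ay": 0,"az": 0,"claw": -1},
    {"tx": 4,"ty": -16,"tz": 5,"ax": 0,"ay": 0,"az": 0,"claw": -1},
    {"tx": 5,"ty": -18,"tz": 5,"ax": 0,"ay": 0,"az": 0,"claw": -1},
    {"tx": 5,"ty": -18,"tz": 4,"ax": 0,"ay": 0,"az": 0,"claw": -1},
    {"tx": 5,"ty": -18,"tz": 2,"ax": 0,"ay": 0,"az": 0,"claw": -1},
    {"tx": 5,"ty": -18,"tz": 1,"ax": 0,"ay": 0,"az": 0,"claw": -1},
    {"tx": 5,"ty": -18,"tz": 0,"ax": 0,"ay": 0,"az": 0,"claw": -1},
    {"tx": 4,"ty": -16,"tz": 0,"ax": 0,"ay": 0,"az": 0,"claw": -1},
    {"tx": 3,"ty": -14,"tz": 0,"ax": 0,"ay": 0,"az": 0,"claw": -1},
    {"tx": 3,"ty": -12,"tz": 0,"ax": 0,"ay": 0,"az": 0,"claw": -1},
  ],
)

```text
time_s: 5.9
tcp_pos: [0.5637, 0.058, 0.1237]
eef_rot: [180.0, 0.0, -72.7]
contact_force: [0.2, -0.5, -2.2]
gripper_width: 0.0121
```

Call:
step_arm(
  increments=[
    {"tx": 2,"ty": -8,"tz": 0,"ax": 0,"ay": 0,"az": 0,"claw": -1},
    {"tx": 1,"ty": -5,"tz": 0,"ax": 0,"ay": 0,"az": 0,"claw": -1},
    {"tx": 0,"ty": -2,"tz": 0,"ax": 0,"ay": 0,"az": 0,"claw": -1},
    {"tx": 0,"ty": 0,"tz": 0,"ax": 0,"ay": 0,"az": 0,"claw": -1},
    {"tx": 0,"ty": 0,"tz": 0,"ax": 0,"ay": 0,"az": 0,"claw": -1},
  ],
)

```text
time_s: 6.4
tcp_pos: [0.5666, 0.0451, 0.1236]
eef_rot: [180.0, 0.0, -72.6]
contact_force: [-0.2, 0.8, -2.4]
gripper_width: 0.0119
```

Run:
```python
from h import *
w=cap('wrist');b=cap('top')
cv2.imwrite('pics/over.png',np.hstack([w['image'][:280,60:440],cv2.resize(b['image'][80:220,200:390],(380,280))]))
s=r.get_state();print(s['tcp_pos'],s['eef_rot'],s['joints'],s['gripper_width'])
```

```text
[0.56660174 0.045154   0.12357285] [ 1.79999912e+02  2.19251075e-03 -7.25635842e+01] [ 2.42759094e+01  1.68947939e+01 -2.21148806e+01 -2.81510132e-03
 -5.09901523e+01 -6.83772163e+00] 0.012106495599375131
```

View pics/over.png

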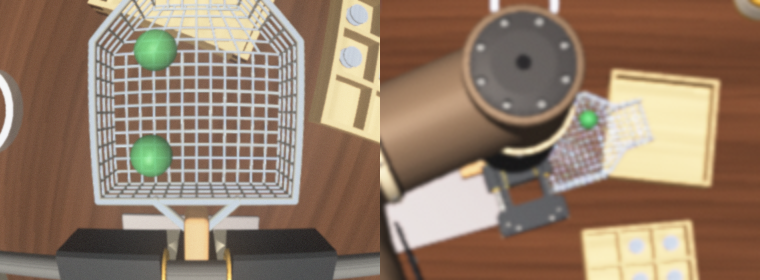

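The lip is over the tray, about 30 mm short of its centre, with both marbles still inside (wrist picture (155,50) and (152,155)). Now I'll tilt in slow steps about the lip while lowering it.

Call:
step_arm(
  increments=[
    {"tx": 0,"ty": -1,"tz": 2,"ax": 1.9,"ay": 0.6,"az": 0,"claw": -1},
    {"tx": 0,"ty": -1,"tz": 2,"ax": 1.9,"ay": 0.6,"az": 0,"claw": -1},
    {"tx": 0,"ty": -1,"tz": 2,"ax": 1.9,"ay": 0.6,"az": 0,"claw": -1},
    {"tx": 1,"ty": -2,"tz": 2,"ax": 1.9,"ay": 0.6,"az": 0,"claw": -1},
    {"tx": 1,"ty": -2,"tz": 2,"ax": 1.9,"ay": 0.6,"az": 0,"claw": -1},
    {"tx": 1,"ty": -2,"tz": 2,"ax": 1.9,"ay": 0.6,"az": 0,"claw": -1},
    {"tx": 1,"ty": -2,"tz": 2,"ax": 1.9,"ay": 0.6,"az": 0,"claw": -1},
    {"tx": 1,"ty": -2,"tz": 3,"ax": 1.9,"ay": 0.6,"az": 0,"claw": -1},
    {"tx": 0,"ty": -3,"tz": 3,"ax": 1.9,"ay": 0.6,"az": 0,"claw": -1},
    {"tx": 0,"ty": 0,"tz": 0,"ax": 0,"ay": 0,"az": 0,"claw": -1},
    {"tx": 0,"ty": 0,"tz": 0,"ax": 0,"ay": 0,"az": 0,"claw": -1},
    {"tx": 0,"ty": 0,"tz": 0,"ax": 0,"ay": 0,"az": 0,"claw": -1},
  ],
)

```text
time_s: 7.7
tcp_pos: [0.5714, 0.0291, 0.1434]
eef_rot: [179.9, 17.9, -72.6]
contact_force: [0.2, 0.6, -0.9]
gripper_width: 0.0115
```

Call:
step_arm(
  increments=[
    {"tx": 1,"ty": -2,"tz": 2,"ax": 1.4,"ay": 0.5,"az": 0,"claw": -1},
    {"tx": 1,"ty": -2,"tz": 3,"ax": 1.4,"ay": 0.5,"az": 0,"claw": -1},
    {"tx": 0,"ty": -2,"tz": 3,"ax": 1.4,"ay": 0.4,"az": 0,"claw": -1},
    {"tx": 1,"ty": -3,"tz": 4,"ax": 1.4,"ay": 0.4,"az": 0,"claw": -1},
    {"tx": 0,"ty": 0,"tz": 0,"ax": 0,"ay": 0,"az": 0,"claw": -1},
    {"tx": 0,"ty": 0,"tz": 0,"ax": 0,"ay": 0,"az": 0,"claw": -1},
    {"tx": 0,"ty": 0,"tz": 0,"ax": 0,"ay": 0,"az": 0,"claw": -1},
    {"tx": 0,"ty": 0,"tz": 0,"ax": 0,"ay": 0,"az": 0,"claw": -1},
    {"tx": 0,"ty": 0,"tz": 0,"ax": 0,"ay": 0,"az": 0,"claw": -1},
  ],
)

```text
time_s: 8.6
tcp_pos: [0.5745, 0.02, 0.1556]
eef_rot: [179.9, 23.8, -72.6]
contact_force: [-0.1, -1.2, -1.2]
gripper_width: 0.0116
```

Run:
```python
from h import *
w=cap('wrist');b=cap('top');c=cap('scene')
cv2.imwrite('pics/tilt.png',np.hstack([w['image'][:280,60:440],cv2.resize(b['image'][80:220,250:390],(280,280)),c['image'][120:400,60:180]]))
s=r.get_state();print(s['tcp_pos'],s['eef_rot'],s['joints'],s['gripper_width'])
```

```text
Traceback (most recent call last):
ValueError: all the input array dimensions except for the concatenation axis must match exactly, but along dimension 0, the array at index 0 has size 280 and the array at index 2 has size 264
```

```bash
cat >> h.py <<'E'
def tri(name):
    w=cap('wrist');b=cap('top');c=cap('scene')
    cv2.imwrite(f'pics/{name}.png',np.hstack([w['image'][:280,60:440],cv2.resize(b['image'][80:220,280:390],(220,280)),cv2.resize(c['image'][150:290,60:160],(200,280))]))
    s=r.get_state();print(s['tcp_pos'],s['eef_rot'],s['gripper_width'])
    for n,i in(('top',b),('scene',c)):
        m=cv2.inRange(cv2.cvtColor(i['image'],cv2.COLOR_BGR2HSV),(45,70,50),(85,255,255))
        k,l,st,ce=cv2.connectedComponentsWithStats(m)
        for j in range(1,k):
            if st[j,4]>8:
                p=pts(i)[l==j];p=p[np.abs(p[:,2])<.5]
                print(n,st[j,4],ce[j].round(1),ray(i,ce[j],.017)[0].round(3),'depth pt',np.median(p,0).round(3))
E
python3 -c "
from h import *
tri('tilt')"
```

```text
[0.57464742 0.01982757 0.15557014] [179.91344624  23.81216369 -72.60511126] 0.011472662037149278
top 37 [346.1 136.2] [ 0.652 -0.175  0.017] depth pt [ 0.645 -0.17   0.029]
top 48 [350.6 144.4] [ 0.63  -0.186  0.017] depth pt [ 0.628 -0.184  0.027]
scene 415 [50.6 80. ] [ 0.294 -0.68   0.017] depth pt [ 0.35  -0.603  0.068]
scene 128 [115.3 208.8] [ 0.638 -0.182  0.017] depth pt [ 0.641 -0.177  0.024]
```

View pics/tilt.png

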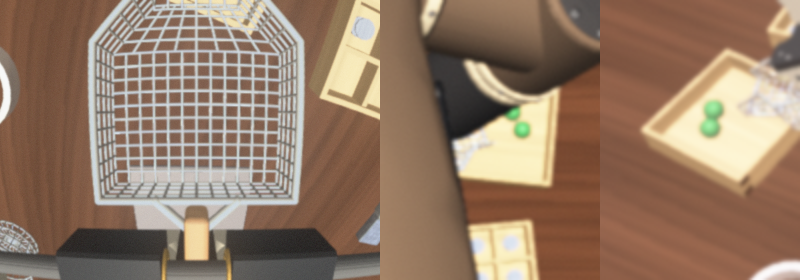

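Both marbles are in the square tray, at about (0.65,-0.17) and (0.63,-0.185), and the basket is empty. I'll level it and carry it back.

Call:
step_arm(
  increments=[
    {"tx": 0,"ty": 0,"tz": 5,"ax": -2.27,"ay": -0.72,"az": 0,"claw": -1},
    {"tx": 0,"ty": 0,"tz": 5,"ax": -2.27,"ay": -0.72,"az": 0,"claw": -1},
    {"tx": 0,"ty": 0,"tz": 0,"ax": -2.27,"ay": -0.72,"az": 0,"claw": -1},
    {"tx": -1,"ty": 4,"tz": 0,"ax": -2.27,"ay": -0.72,"az": 0,"claw": -1},
    {"tx": -3,"ty": 10,"tz": 0,"ax": -2.27,"ay": -0.72,"az": 0,"claw": -1},
    {"tx": -4,"ty": 16,"tz": 0,"ax": -2.27,"ay": -0.72,"az": 0,"claw": -1},
    {"tx": -5,"ty": 20,"tz": 0,"ax": -2.27,"ay": -0.72,"az": 0,"claw": -1},
    {"tx": -6,"ty": 22,"tz": 0,"ax": -2.27,"ay": -0.72,"az": 0,"claw": -1},
    {"tx": -6,"ty": 22,"tz": 0,"ax": -2.27,"ay": -0.72,"az": 0,"claw": -1},
    {"tx": -6,"ty": 22,"tz": -5,"ax": -2.27,"ay": -0.72,"az": 0,"claw": -1},
    {"tx": -6,"ty": 22,"tz": -10,"ax": 0,"ay": 0,"az": 0,"claw": -1},
    {"tx": -6,"ty": 22,"tz": -10,"ax": 0,"ay": 0,"az": 0,"claw": -1},
  ],
)

```text
time_s: 10.1
tcp_pos: [0.5311, 0.1811, 0.1406]
eef_rot: [-180.0, 0.0, -72.5]
contact_force: [0.7, -0.1, -1.8]
gripper_width: 0.0119
```

Call:
step_arm(
  increments=[
    {"tx": -5,"ty": 20,"tz": -10,"ax": 0,"ay": 0,"az": 0,"claw": -1},
    {"tx": -4,"ty": 16,"tz": -10,"ax": 0,"ay": 0,"az": 0,"claw": -1},
    {"tx": -3,"ty": 10,"tz": -10,"ax": 0,"ay": 0,"az": 0,"claw": -1},
    {"tx": -1,"ty": 5,"tz": -10,"ax": 0,"ay": 0,"az": 0,"claw": -1},
    {"tx": 0,"ty": 1,"tz": -5,"ax": 0,"ay": 0,"az": 0,"claw": -1},
    {"tx": 0,"ty": 0,"tz": 0,"ax": 0,"ay": 0,"az": 0,"claw": -1},
    {"tx": 0,"ty": 0,"tz": 0,"ax": 0,"ay": 0,"az": 0,"claw": -1},
  ],
)

```text
time_s: 10.8
tcp_pos: [0.5189, 0.2312, 0.0956]
eef_rot: [180.0, -0.0, -72.6]
contact_force: [0.4, -0.2, -1.8]
gripper_width: 0.0115
```

Call:
step_arm(
  increments=[
    {"tx": 0,"ty": 0,"tz": -5,"ax": 0,"ay": 0,"az": 0,"claw": -1},
    {"tx": 0,"ty": 0,"tz": -10,"ax": 0,"ay": 0,"az": 0,"claw": -1},
    {"tx": 0,"ty": 0,"tz": -10,"ax": 0,"ay": 0,"az": 0,"claw": -1},
    {"tx": 0,"ty": 0,"tz": -10,"ax": 0,"ay": 0,"az": 0,"claw": -1},
    {"tx": 0,"ty": 0,"tz": -6,"ax": 0,"ay": 0,"az": 0,"claw": -1},
    {"tx": 0,"ty": 0,"tz": -4,"ax": 0,"ay": 0,"az": 0,"claw": -1},
    {"tx": 0,"ty": 0,"tz": -2,"ax": 0,"ay": 0,"az": 0,"claw": -1},
    {"tx": 0,"ty": 0,"tz": -1,"ax": 0,"ay": 0,"az": 0,"claw": -1},
    {"tx": 0,"ty": 0,"tz": -1,"ax": 0,"ay": 0,"az": 0,"claw": -1},
    {"tx": 0,"ty": 0,"tz": 0,"ax": 0,"ay": 0,"az": 0,"claw": -1},
    {"tx": 0,"ty": 0,"tz": 0,"ax": 0,"ay": 0,"az": 0,"claw": -1},
  ],
)

```text
time_s: 11.9
tcp_pos: [0.5188, 0.2318, 0.0468]
eef_rot: [-180.0, 0.0, -72.6]
contact_force: [0.7, 0.5, -1.2]
gripper_width: 0.0117
```

Nearly at the mat. I'll lower the last 1 mm, open slowly and retreat straight up.

Call:
step_arm(
  increments=[
    {"tx": 0,"ty": 0,"tz": -1,"ax": 0,"ay": 0,"az": 0,"claw": -1},
    {"tx": 0,"ty": 0,"tz": 0,"ax": 0,"ay": 0,"az": 0,"claw": -1},
    {"tx": 0,"ty": 0,"tz": 0,"ax": 0,"ay": 0,"az": 0,"claw": -0.6},
    {"tx": 0,"ty": 0,"tz": 0,"ax": 0,"ay": 0,"az": 0,"claw": -0.4},
    {"tx": 0,"ty": 0,"tz": 0,"ax": 0,"ay": 0,"az": 0,"claw": 0},
    {"tx": 0,"ty": 0,"tz": 0,"ax": 0,"ay": 0,"az": 0,"claw": 0.5},
    {"tx": 0,"ty": 0,"tz": 0,"ax": 0,"ay": 0,"az": 0,"claw": 0.5},
    {"tx": 0,"ty": 0,"tz": 0,"ax": 0,"ay": 0,"az": 0,"claw": 0.5},
    {"tx": 0,"ty": 0,"tz": 0,"ax": 0,"ay": 0,"az": 0,"claw": 0.5},
    {"tx": 0,"ty": 0,"tz": 0,"ax": 0,"ay": 0,"az": 0,"claw": 0.5},
  ],
)

```text
time_s: 12.9
tcp_pos: [0.5186, 0.2317, 0.0455]
eef_rot: [180.0, -0.0, -72.6]
contact_force: [-0.6, 0.1, 0.3]
gripper_width: 0.0645
```

Call:
step_arm(
  increments=[
    {"tx": 0,"ty": 0,"tz": 5,"ax": 0,"ay": 0,"az": 0,"claw": 0.5},
    {"tx": 0,"ty": 0,"tz": 15,"ax": 0,"ay": 0,"az": 0,"claw": 0.5},
    {"tx": 0,"ty": 0,"tz": 25,"ax": 0,"ay": 0,"az": 0,"claw": 0.5},
    {"tx": 0,"ty": 0,"tz": 30,"ax": 0,"ay": 0,"az": 0,"claw": 0.5},
    {"tx": 0,"ty": 0,"tz": 30,"ax": 0,"ay": 0,"az": 0,"claw": 0.5},
    {"tx": 0,"ty": 0,"tz": 30,"ax": 0,"ay": 0,"az": 0,"claw": 0.5},
    {"tx": 0,"ty": 0,"tz": 15,"ax": 0,"ay": 0,"az": 0,"claw": 0.5},
    {"tx": 0,"ty": 0,"tz": 0,"ax": 0,"ay": 0,"az": 0,"claw": 0.5},
    {"tx": 0,"ty": 0,"tz": 0,"ax": 0,"ay": 0,"az": 0,"claw": 0.5},
  ],
)

```text
time_s: 13.8
tcp_pos: [0.5185, 0.2317, 0.1958]
eef_rot: [-180.0, 0.0, -72.6]
contact_force: [0.8, -0.2, -0.2]
gripper_width: 0.066
```

```bash
python3 -c "
from h import *
tri('end')
w=dict(np.load('pics/wrist.npz'));c=dict(np.load('pics/scene.npz'))
cv2.imwrite('pics/end2.png',np.hstack([cv2.resize(w['image'],(400,300)),cv2.resize(c['image'],(400,300))]))
"
```

```text
[0.51815423 0.23134997 0.19453984] [ 1.79900888e+02 -3.34439685e-02 -7.26077929e+01] 0.06564596332065586
top 43 [345.9 135.7] [ 0.653 -0.174  0.017] depth pt [ 0.651 -0.172  0.027]
top 48 [350.6 144.4] [ 0.63  -0.186  0.017] depth pt [ 0.628 -0.185  0.027]
scene 414 [50.6 80. ] [ 0.294 -0.68   0.017] depth pt [ 0.35  -0.603  0.069]
scene 127 [115.4 208.7] [ 0.637 -0.182  0.017] depth pt [ 0.638 -0.178  0.024]
```

View pics/end2.png

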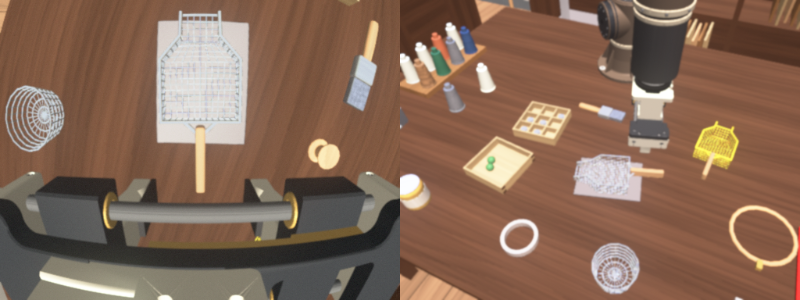

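The empty basket stands upright on its mat, with the handle at (200,158) in the wrist half. The marbles rest in the tray at (490,163) in the scene half, and the gripper is clear of everything.

```bash
python3 -c "
from plant import r
print(r.close_job())"
```

```text
the job is handed in; nothing more can be done
None
```

Both marbles are in the empty square tray, and the empty basket is back upright on its grey mat. I handed the job in at about 14 s; it reported no verdict.

- **Pour:** I gripped the handle 15 mm ahead of its centre and carried the basket level. I then tilted it in steps to about 24° spout-down, with the lip about 60 mm above the table over the tray. Both marbles had rolled out by then, so no steeper tilt was needed.
- **Last checks:** The marbles are at rest at about (0.65, -0.17) and (0.63, -0.185), within about 35 mm of the tray's centre (0.63, -0.156). The basket was released within 1 mm of the TCP pose it was gripped at. The gripper is 150 mm above the handle and touches nothing.
- **Problems:** The first move calls were refused because they left out some keys, so the arm did not move. One picture script failed on mismatched crop sizes and was rerun. Early handle estimates from the top and wrist cameras differed by about 4 mm, and I used the wrist values. The scene camera's colour mask also picked up a green bottle far from the tray, which I ignored.

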